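# Make up two snack trays

## Task

Make up the two wooden snack trays from the things standing along the front of the worktop. The long tray with three wells gets the small nut-topped slice of cake in its rectangular well, and the spice jar and one plum in its two round wells, whichever way round; the short tray with two wells gets the big dark slice of cake in its rectangular well and the other plum in its round well. Stand each thing upright and flat on the floor of its own well, about in the middle, let go of it, and leave the timer and the salt shaker where they are.

Things in the scene. Friction and masses are not known exactly. Their poses are not given: they have to be found in the camera images.
- long_tray: light wooden board 90 (x) x 240 (y) x 14 mm, dark strip 10 mm thick, 18 mm high at either end; fixed. Origin: centre of its underside; x across it (away from the robot), y along it, z up. Three wells 7 mm deep, floors at z = 7 mm: a rectangular one, 64 (x) x 74 (y) mm, at x = 0, y = 0; two equal round ones, 56 mm in diameter, at x = 0, y = -80 and +80 mm
- short_tray: light wooden board 90 (x) x 164 (y) x 14 mm, dark strips as on the long tray; fixed. Origin: centre of its underside; x across it (away from the robot), y along it, z up. Two wells 7 mm deep, floors at z = 7 mm: a rectangular one, 76 (x) x 68 (y) mm, at x = 0, y = +36 mm; a round one, 56 mm in diameter, at x = 0, y = -40 mm
- small_slice: the smaller slice of loaf cake, golden with pale nuts on top: 41 (x) x 53 (y) x 50 (z) mm, upright sides, firm, 0.09 kg; grip it by either pair of sides. Origin: centre of its underside, z up
- big_slice: the bigger slice of loaf cake, dark brown with a crumbly top: 63 (x) x 47 (y) x 60 (z) mm, upright sides, firm, 0.09 kg; grip the two sides 47 mm apart. Origin: centre of its underside, z up
- spice_jar: spice jar: glass cylinder 41 mm in diameter and 105 mm high with a dark cap of the same width (top 20 mm), 0.11 kg. Origin: centre of its underside, z up
- plum_1_center (a point): centre of a loose plum, a reddish ball about 37 mm across and 34 mm high, 0.05 kg; this point is the plum's middle, about 17 mm above what it rests on; grip it round its girth. The two plums are interchangeable.
- plum_2_center (a point): centre of a loose plum, a reddish ball about 37 mm across and 33 mm high, 0.05 kg; this point is the plum's middle, about 17 mm above what it rests on; grip it round its girth. The two plums are interchangeable.
- timer: bystander: round kitchen timer, white base and red cap, 64 mm in diameter, 43 mm high, loose; it stands among the things in the front row. Origin: centre of its underside
- shaker: bystander: salt shaker, 44 mm in diameter, 90 mm high, loose, behind the trays. Origin: centre of its underside
- cabinet_rail (a point): a point on the lower front edge of the rail under the wall cabinets, which runs along y over the whole work, 0.47 m above the worktop and 0.61 m ahead of the robot; the trays lie just in front of it, so keep tool and wrist low and clear of it there
Things that resemble listed ones, but are neither listed nor needed, are in the scene too. What is shaped like the spice_jar but red is not meant.

How it is judged:
By the outcome, as a careful person would: the job done as asked, in the order asked, and still so for the second after the job is handed in, with the robot touching nothing.
It also fails if it takes over 106 s, if anything falls off the work surface, if the arm or the gripper's body presses on something with over 40 N, if the wrist force passes 120 N, or if a joint passes its speed limit or range.

## Robot

A 6-joint arm with a two-finger parallel gripper is mounted at the origin on a cart in front of the work surface, level with it; the furniture and walls round the work are solid. World frame = base frame: x ahead of the robot, y to its left, z up, the work surface at z = 0. Lengths are in m, angles in degrees, forces in N, time in s.
With the tool pointing down it reaches from about 0.275 to 0.825 m from the base axis. Payload 4.9 kg.
Tool frame: the origin (TCP) lies between the finger pads; the fingertips stand robot.tip_extent ahead of it and the grasp point (between the pads) lies 6 mm ahead of it (robot.tip_extent is the distance from the TCP to the fingertips, in m); z points along the fingers, y is the line along which they close (so a half turn about z gives the same grasp; the last joint's range is limited). The gripper opens to 85 mm and grips with 20 to 120 N. Pads are 22 mm wide; open, the fingers measure 114 mm over their backs; the gripper's body (76 mm by 85 mm) begins 54 mm behind the grasp point. The pads swing forward as they close: fully open they stand 13 mm farther back than shut.
Start: joints at [-80.856, 18.69, -11.035, 60.275, 0, 82.311], TCP at [0.159, -0.526, 0.256] pointing down, gripper open.
Joint ranges: [-152.03, 152.03], [-55.5, 102.48], [-74.3, 77.21], [-110.64, 120.58], [-84.22, 78.4], [-180, 180]. Speed limits (degrees/s): [147.25, 147.25, 180, 180, 180, 180].

## Interface

Orientations are given as a 3x3 rotation matrix whose columns are the frame's x, y, z axes.
In Python, from plant import sense, cams, ticket, robot gives the robot as it stands.
- The arm moves only by the tool servo_tool, never from a script. Its argument "motion" is a list of rows, each a list of 4 numbers: the shift along the tool's x, y, z in cm, then the turn about the tool's z in rad. In form: [[tx, ty, tz, yaw], ...]. A call has 1 to 5 rows; each row shifts and turns the commanded pose from where the row before left it, along the tool's axes as they then stand; what a row does not reach is not made up. A row lasts 1/12 s, in which the tool goes at most 41.7 mm and 7.16 degrees, less where a joint would pass 70% of its speed; a pose out of reach is approached as far as the arm can. A call is refused whole if a number of a shift passes 4.17 or a number of a turn 0.125, either way. A call with a gripper value outside its range is refused whole. "fingers" is the opening, from 0 (shut) to 1 (fully open), set as the call begins (left out, the last holds). The fingers move at their own pace and stop on an object; "newtons" is the grip in N (left out, the last holds). Time passes only in rows, so rows that do not move let the fingers close. It gives the time, the measured TCP pose, the force, the opening and the grip force at its end, in the units of the state.
- sense(): the state, without advancing time (a new reading comes with each control period).
- cams.capture(name): name is "side" or "top"; returns a dict with "frame" (420x560x3 uint8, red, green, blue), "z_map" (420x560 float32, m along the optical axis (not along the pixel's ray), 0 where there is no reading), "fx", "fy", "cx", "cy" (pixels), "pose" (4x4, takes a point from camera to world coordinates). Camera axes: x right, y down, z forward; pixel columns grow to the right and rows downward; lengths in m; the calibration is good to about 2 mm. A picture is of the moment at which its call begins.
- ticket.hand_in(): hands the job in; it is judged then, once.
The state is a dict: "time_s": time; "joint_positions": joint angles; "qd": joint speeds; "effort": joint torques, N m; "position": TCP position; "eef_rot": TCP orientation; "force": force on the tool from outside, world axes, zero at the start; "ft_torque": the same for the moment, N m; "grip_width": finger opening in m; "finger_force": force on a finger pad.
Only numpy, scipy, OpenCV 4.12 (cv2) and the standard library are available. Lean on these libraries where they do the work, as an engineer would, in place of code of your own. Each camera call takes 0.05 s, during which the arm holds its last target. There are 200 camera calls.

## Working session

There is one attempt and no reset: what is moved stays moved. The work goes in short steps, Python scripts to look and compute and a tool call to move; the robot and the scene stay as the last step left them, time stands still between calls to the robot, and variables do not carry over. Pictures are saved under pics/ and viewed, at most 14 in all, crops included, and the job is handed in when it is done.

Besides the shell and the picture viewer there is one more tool, called after "Emit:" in YAML: its name, and indented under it one key for each argument. servo_tool: Moves the arm, as the interface text tells. Its arguments: {"type":"object","properties":{"motion":{"type":"array","items":{"type":"array","items":{"type":"number"}}},"fingers":{"type":"number"},"newtons":{"type":"number"}},"required":["motion"]}

```bash
mkdir -p pics; ls
cat > h.py <<'E'
import numpy as np, cv2
from plant import sense, cams, ticket, robot
def cap(n):
    c=cams.capture(n); z=c["z_map"]; v,u=np.indices(z.shape)
    P=np.stack([(u-c["cx"])/c["fx"]*z,(v-c["cy"])/c["fy"]*z,z],-1)@c["pose"][:3,:3].T+c["pose"][:3,3]
    P[z==0]=np.nan
    return c["frame"],P,c
def save(n,f): cv2.imwrite("pics/"+n+".png",cv2.cvtColor(f,cv2.COLOR_RGB2BGR))
E
python3 - <<'E'
from h import *
for n in("top","side"):
    f,P,c=cap(n); save(n+"0",f); np.save(n+"P.npy",P); np.save(n+"F.npy",f); print(n,c["pose"].round(3).tolist(),c["fx"])
s=sense(); print(s); print(robot.tip_extent)
E
```

```text
pics
top [[-0.102, -0.923, 0.372, 0.038], [-0.995, 0.091, -0.047, 0.104], [0.01, -0.374, -0.927, 1.577], [0.0, 0.0, 0.0, 1.0]] 528.0977363493037
side [[0.959, -0.099, 0.266, 0.213], [-0.284, -0.368, 0.885, -1.042], [0.011, -0.924, -0.381, 0.758], [0.0, 0.0, 0.0, 1.0]] 412.5258060716308
{'time_s': 0.1, 'joint_positions': array([-8.08535853e+01,  1.87274511e+01, -1.10830597e+01,  6.02773876e+01,
        1.68173248e-03,  8.23087878e+01]), 'qd': array([-0.10693157, -0.09121606,  0.14739946,  0.05998732,  0.09942278,
        0.10423473]), 'effort': array([ 1.26438513e-04, -4.44240189e+01,  2.63037944e+01,  7.88196106e-03,
       -6.96516099e-05,  6.78072723e-06]), 'position': array([ 0.15923718, -0.5259528 ,  0.25560602]), 'eef_rot': array([[ 9.57129512e-01,  2.89660233e-01, -2.14881145e-04],
       [ 2.89660218e-01, -9.57128335e-01,  1.51927501e-03],
       [ 2.34404722e-04, -1.51638547e-03, -9.99998823e-01]]), 'force': array([ 0.13457403,  0.76251227, -0.91477543]), 'ft_torque': array([-0.00137983, -0.0577641 ,  0.00193946]), 'finger_force': 0.0, 'grip_width': 0.08535836736741022}
0.025
```

View pics/top0.png

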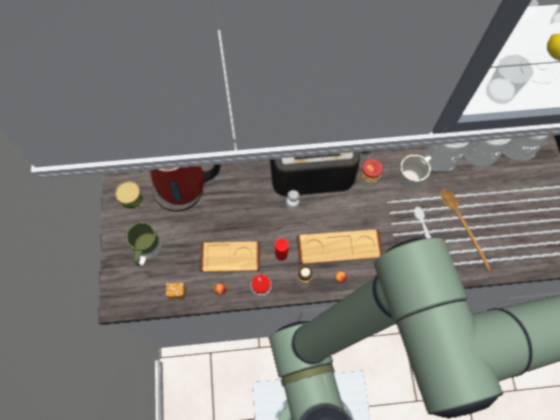

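View pics/side0.png

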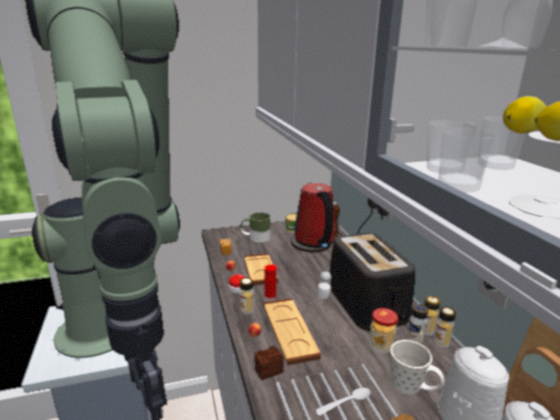

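The top view shows the short tray at (230,257), the long tray at (340,247), the small slice at (175,290), plums at (220,288) and (341,277), the timer at (261,284), the spice jar at (305,273) and a red decoy jar at (282,249). The big slice is hidden there by the arm, but the side view shows it at (267,362).

```bash
python3 - <<'E'
import numpy as np, cv2
def clus(n,lo=0.022,hi=.2):
    P=np.load(n+"P.npy");F=np.load(n+"F.npy")
    m=(P[...,2]>lo)&(P[...,2]<hi)&(P[...,0]>.2)&(P[...,0]<.62)&(abs(P[...,1])<.7)
    k,l,st,ce=cv2.connectedComponentsWithStats(m.astype(np.uint8),connectivity=4)
    for i in range(1,k):
        if st[i,4]<12: continue
        p=P[l==i]; zt=np.percentile(p[:,2],95); t=p[p[:,2]>zt-.006]
        print(n,ce[i].round(),st[i,4],"min",p.min(0).round(3),"max",p.max(0).round(3),"topmean",t.mean(0).round(3),len(t),"rect",[np.round(a,3) for a in cv2.minAreaRect((t[:,:2]*1000).astype(np.float32))],F[l==i].mean(0).round())
clus("top");clus("side")
P=np.load("topP.npy");F=np.load("topF.npy")
m=(P[...,2]>.006)&(P[...,2]<.022)&(P[...,0]>.3)&(P[...,0]<.62)&(F[...,0]>150)&(F[...,1]>90)
k,l,st,ce=cv2.connectedComponentsWithStats(m.astype(np.uint8))
for i in range(1,k):
    if st[i,4]>300:
        p=P[l==i];print("tray",ce[i].round(),st[i,4],cv2.minAreaRect((p[:,:2]*1000).astype(np.float32)),p.mean(0))
E
python3 - <<'E'
import cv2
a=cv2.imread("pics/top0.png")[200:310,140:400]; cv2.imwrite("pics/top0c.png",cv2.resize(a,None,fx=3,fy=3,interpolation=cv2.INTER_CUBIC))
E
```

```text
top [ 84. 303.] 3233 min [0.2   0.596 0.022] max [0.62  0.603 0.2  ] topmean [0.394 0.599 0.193] 294 rect [array([408.805, 599.003]), array([  6.382, 417.215]), np.float64(89.653)] [113. 112. 111.]
top [142. 245.] 607 min [0.504 0.405 0.022] max [0.62  0.49  0.108] topmean [0.575 0.448 0.101] 93 rect [array([580.414, 448.238]), array([78.5  , 84.048]), np.float64(0.329)] [86. 92. 72.]
top [281. 248.] 243 min [0.493 0.017 0.025] max [0.535 0.056 0.114] topmean [0.514 0.038 0.108] 99 rect [array([515.29 ,  37.753]), array([35.177, 37.342]), np.float64(84.612)] [183.  39.  37.]
top [304. 276.] 244 min [ 0.405 -0.04   0.023] max [ 0.443 -0.001  0.112] topmean [ 0.426 -0.021  0.108] 102 rect [array([425.481, -20.572]), array([37.361, 36.542]), np.float64(77.462)] [141. 127. 105.]
top [340. 276.] 100 min [ 0.404 -0.148  0.023] max [ 0.439 -0.117  0.042] topmean [ 0.422 -0.133  0.035] 35 rect [array([ 423.427, -132.59 ]), array([23.891, 23.76 ]), np.float64(56.44)] [196. 116.  72.]
top [260. 284.] 311 min [0.394 0.08  0.022] max [0.452 0.137 0.051] topmean [0.421 0.108 0.044] 152 rect [arra
[... 1483 characters left out ...]
0.407 -0.15   0.022] max [ 0.441 -0.123  0.037] topmean [ 0.423 -0.136  0.033] 45 rect [array([ 422.178, -134.797]), array([22.02, 24.81]), np.float64(76.021)] [184.  91.  61.]
side [269. 360.] 643 min [ 0.391 -0.309  0.022] max [ 0.457 -0.255  0.063] topmean [ 0.423 -0.283  0.058] 336 rect [array([ 423.698, -280.804]), array([61.153, 45.75 ]), np.float64(10.982)] [72. 39. 26.]
tray [339. 246.] 1944 ((524.6128540039062, -145.7180633544922), (245.07376098632812, 97.69947814941406), 89.3055419921875) [ 0.52239748 -0.14584313  0.01329624]
tray [230. 256.] 1367 ((525.3748168945312, 194.47543334960938), (168.92889404296875, 97.01271057128906), 85.48072052001953) [0.52246462 0.1936441  0.01292908]
```

View pics/top0c.png

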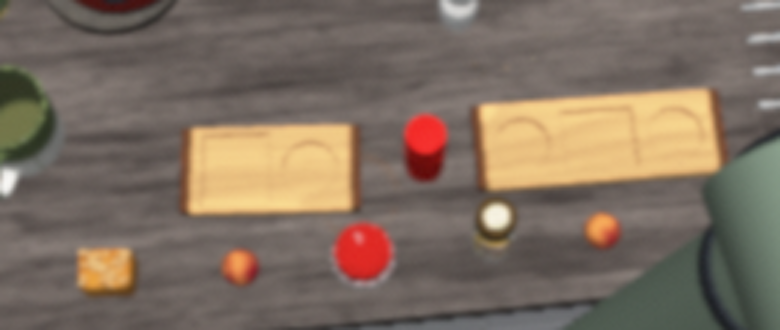

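Jar candidates are the front-row jar at top (305,273) / side (246,297), the red jar at top (282,249), and the jars by the wall at side (418,320), (431,308) and (446,325). The front-row jar fits, since it is glass with a dark cap, stands about 106 mm high and is in the front row. I'll confirm it in a crop and refine the yaws.

Run:
```python
import numpy as np, cv2
a=cv2.imread("pics/side0.png")[230:390,200:340]; cv2.imwrite("pics/side0c.png",cv2.resize(a,None,fx=3.7,fy=3.7,interpolation=cv2.INTER_CUBIC))
from scipy.optimize import minimize
def fit(pts,L,c0,name):
    # best pose of rectangle L containing points: area symmetric cost
    def cost(q,):
        c,s=np.cos(q[2]),np.sin(q[2]); d=pts-q[:2]; u=abs(d@[c,s])-L[0]/2; v=abs(d@[-s,c])-L[1]/2
        return np.sum(np.maximum(np.maximum(u,v),0)**2)*1e6
    r=minimize(cost,[*c0,0],method="Nelder-Mead",options=dict(initial_simplex=[[*c0,0],[c0[0]+.01,c0[1],0],[c0[0],c0[1]+.01,0],[*c0,.1]],xatol=1e-5,fatol=1e-4))
    # outline bias: shrink until points just spill
    print(name,r.x.round(4),np.degrees(r.x[2]).round(2),r.fun.round(1),len(pts))
for n in("top","side"):
    P=np.load(n+"P.npy")
    for nm,c0,L in(("long",(.5225,-.146),(.09,.24)),("short",(.5225,.194),(.09,.164))):
        m=(P[...,2]>.009)&(P[...,2]<.024)&(abs(P[...,0]-c0[0])<.07)&(abs(P[...,1]-c0[1])<L[1]/2+.02)
        fit(P[m][:,:2],np.array(L)-.004,c0,n+nm)
    for nm,c0,L,h in(("small",(.428,.361),(.041,.053),.044),("big",(.423,-.281),(.063,.047),.053)):
        m=(P[...,2]>h)&(P[...,2]<.075)&(abs(P[...,0]-c0[0])<.05)&(abs(P[...,1]-c0[1])<.05)
        if m.sum()>20: fit(P[m][:,:2],np.array(L)-.003,c0,n+nm)
```

```text
toplong [ 0.5224 -0.1443 -0.0126] -0.72 17548.1 1787
topshort [ 0.5217  0.195  -0.0603] -3.45 15387.9 1248
topsmall [ 0.4268  0.3611 -0.0791] -4.53 2.8 200
sidelong [ 0.5219 -0.1488 -0.0216] -1.24 14714.2 1646
sideshort [ 0.5237  0.194  -0.0195] -1.12 7902.1 468
sidesmall [ 0.4288  0.3611 -0.0775] -4.44 43.0 70
sidebig [ 0.4234 -0.2811  0.1731] 9.92 7.4 351
```

View pics/side0c.png

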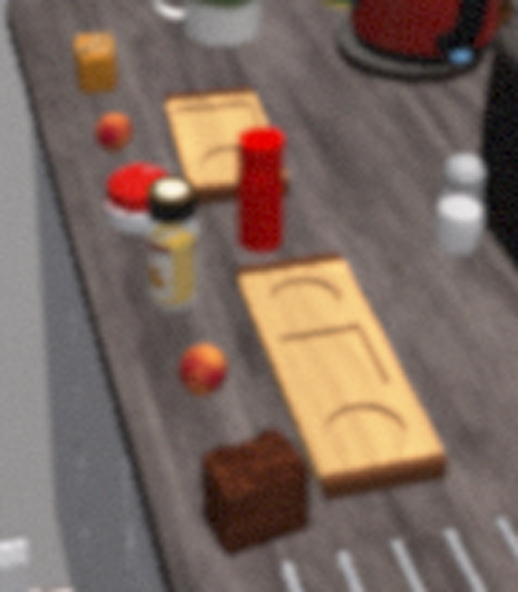

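Emit:
servo_tool:
  motion:
    - [0,0,0,-0.116]
    - [0,0,0,-0.116]
    - [0,0,0,-0.116]
    - [0,0,0,-0.116]
    - [0,0,0,-0.116]
  fingers: 0.7
  newtons: 30

```text
time_s: 0.52
position: [0.1592, -0.5261, 0.2558]
eef_rot: [[0.638, 0.77, -0.0], [0.77, -0.638, 0.001], [0.001, -0.001, -1.0]]
force: [0.2, 1.0, 0.6]
grip_width: 0.0601
finger_force: 0.0
```

Emit:
servo_tool:
  motion:
    - [0,0,0,-0.116]
    - [0,0,0,-0.116]
    - [0,0,0,-0.116]
    - [0,0,0,-0.116]
    - [0,0,0,-0.116]

```text
time_s: 0.93
position: [0.1592, -0.5261, 0.2558]
eef_rot: [[0.111, 0.994, -0.0], [0.994, -0.111, 0.001], [0.001, -0.0, -1.0]]
force: [0.2, -0.1, -0.4]
grip_width: 0.0597
finger_force: 0.0
```

The crop confirms the jar: glass body with a dark cap at side (246,297). The tray fits are rough, so I'll rectify the top view to a 1 mm grid at the board surface to refine them.

Run:
```python
from h import *
f,P,c=cap("top")
T=np.linalg.inv(c["pose"])
# image: col -> y from .30 down to -.30 (1mm*1.25), row -> x from .60 to .44
s=1.3e-3/1.0*0.6/0.6
ys=np.arange(.30,-.29,-.00075); xs=np.arange(.60,.44,-.00075)
Y,X=np.meshgrid(ys,xs); Q=np.stack([X,Y,np.full_like(X,.014)],-1)@T[:3,:3].T+T[:3,3]
u=(c["fx"]*Q[...,0]/Q[...,2]+c["cx"]).astype(np.float32);v=(c["fy"]*Q[...,1]/Q[...,2]+c["cy"]).astype(np.float32)
o=cv2.remap(f,u,v,cv2.INTER_CUBIC); save("orth",o); np.save("orth.npy",o)
# board light-wood mask -> sub-mm fit by rect with area match
g=o.astype(int); m=((g[...,0]-g[...,2])>70)&(g[...,1]>120)
k,l,st,ce=cv2.connectedComponentsWithStats(m.astype(np.uint8))
for i in range(1,k):
    if st[i,4]>3000:
        cn=max(cv2.findContours((l==i).astype(np.uint8),0,1)[0],key=cv2.contourArea); r=cv2.minAreaRect(cn)
        d=np.argwhere(l==i)*.00075; pc=np.linalg.svd(np.cov(d.T))[0][:,0]
        mm=d.mean(0); print("centroid x,y",(.60-mm[0]).round(4),(.30-mm[1]).round(4),"pca yaw",np.degrees(np.arctan(pc[0]/pc[1])).round(2),"rect",np.round([.60-r[0][1]*.00075,.30-r[0][0]*.00075],4),np.array(r[1])*.75,r[2])
print(sense()["position"])
```

```text
centroid x,y 0.5231 0.1945 pca yaw 4.12 rect [0.5232 0.1946] [168.24319839  93.31479836] 4.316027641296387
centroid x,y 0.5225 -0.1459 pca yaw 1.12 rect [ 0.5222 -0.1461] [244.80226135  93.60534668] 1.456358790397644
[ 0.15923115 -0.52612     0.25581728]
```

View pics/orth.png

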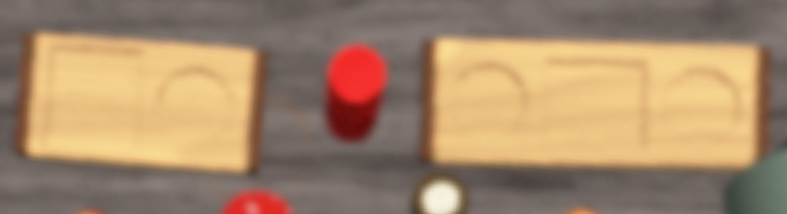

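Fixed estimates:
- Long tray: (0.5225, -0.146), yaw about -1.2°.
- Short tray: (0.523, 0.1945), yaw about -4.2°.

The wells show up where expected in the rectified picture. Next I'll travel to the small slice.

Emit:
servo_tool:
  motion:
    - [2.44,2.22,0.7,-0.033]
    - [2.44,2.22,0.7,0]
    - [2.44,2.22,0.7,0]
    - [2.44,2.22,0.7,0]
    - [2.44,2.22,0.7,0]

```text
time_s: 1.4
position: [0.2816, -0.4137, 0.2207]
eef_rot: [[0.087, 0.996, -0.0], [0.996, -0.087, 0.0], [0.0, -0.0, -1.0]]
force: [0.1, -0.2, -0.3]
grip_width: 0.0594
finger_force: 0.0
```

Emit:
servo_tool:
  motion:
    - [2.44,2.22,0.7,0]
    - [2.44,2.22,0.7,0]
    - [2.44,2.22,0.7,0]
    - [2.44,2.22,0.7,0]
    - [2.44,2.22,0.7,0]

```text
time_s: 1.82
position: [0.4026, -0.3013, 0.1858]
eef_rot: [[0.086, 0.996, -0.0], [0.996, -0.086, 0.0], [0.0, -0.0, -1.0]]
force: [1.6, -1.0, 0.8]
grip_width: 0.0602
finger_force: 0.0
```

Emit:
servo_tool:
  motion:
    - [3.67,-0.14,0,0]
    - [3.67,-0.14,0,0]
    - [3.67,-0.14,0,0]
    - [3.67,-0.14,0,0]
    - [3.67,-0.14,0,0]

```text
time_s: 2.23
position: [0.4097, -0.1175, 0.1861]
eef_rot: [[0.087, 0.996, -0.0], [0.996, -0.087, 0.0], [0.0, -0.0, -1.0]]
force: [0.8, 0.4, 0.8]
grip_width: 0.0593
finger_force: 0.0
```

Emit:
servo_tool:
  motion:
    - [3.67,-0.14,0,0]
    - [3.67,-0.14,0,0]
    - [3.67,-0.14,0,0]
    - [3.67,-0.14,0,0]
    - [3.67,-0.14,0,0]

```text
time_s: 2.65
position: [0.4181, 0.0659, 0.1863]
eef_rot: [[0.087, 0.996, 0.0], [0.996, -0.087, -0.0], [-0.0, 0.0, -1.0]]
force: [1.0, -0.7, 0.7]
grip_width: 0.0597
finger_force: 0.0
```

Emit:
servo_tool:
  motion:
    - [3.67,-0.14,0,0]
    - [3.67,-0.14,0,0]
    - [3.67,-0.14,0,0]
    - [3.67,-0.14,0,0]
    - [3.67,-0.14,0,0]

```text
time_s: 3.07
position: [0.4265, 0.2495, 0.1861]
eef_rot: [[0.086, 0.996, -0.0], [0.996, -0.086, -0.0], [-0.0, -0.0, -1.0]]
force: [0.8, 0.4, 1.1]
grip_width: 0.0599
finger_force: 0.0
```

Emit:
servo_tool:
  motion:
    - [3.67,-0.14,0,0]
    - [3.67,-0.14,0,0]
    - [3.67,-0.14,0,0]
    - [0,0,0,0]

```text
time_s: 3.4
position: [0.4321, 0.3634, 0.1861]
eef_rot: [[0.081, 0.997, 0.001], [0.997, -0.081, 0.003], [0.004, 0.001, -1.0]]
force: [-0.9, -0.5, 0.2]
grip_width: 0.0597
finger_force: 0.0
```

Emit:
servo_tool:
  motion:
    - [-0.27,-0.44,3.0,0]
    - [0,0,3.4,0]
    - [0,0,3.2,0]
    - [0,0,3.2,0]
    - [0,0,1.6,0]

```text
time_s: 3.82
position: [0.4251, 0.3535, 0.0385]
eef_rot: [[0.086, 0.996, -0.004], [0.996, -0.086, -0.003], [-0.003, -0.004, -1.0]]
force: [-0.5, -0.3, 0.1]
grip_width: 0.0596
finger_force: 0.0
```

Emit:
servo_tool:
  motion:
    - [0,0,0,0]
    - [0,0,0,0]
    - [0,0,0,0]
    - [0,0,0,0]
  fingers: 0.2
  newtons: 30

```text
time_s: 4.15
position: [0.4286, 0.3559, 0.0439]
eef_rot: [[0.085, 0.996, 0.002], [0.996, -0.085, 0.001], [0.002, 0.002, -1.0]]
force: [-0.3, 0.4, -1.4]
grip_width: 0.0393
finger_force: 35.8
```

Emit:
servo_tool:
  motion:
    - [0,0,-2,0]
    - [0,0,-3.8,0]
    - [0,0,-3.8,0]
    - [-1.0,0.08,-3,0]
    - [-2.5,0.21,-1,0]

```text
time_s: 4.57
position: [0.4307, 0.3236, 0.1852]
eef_rot: [[0.081, 0.997, 0.01], [0.997, -0.081, 0.007], [0.008, 0.01, -1.0]]
force: [1.3, 1.0, -0.5]
grip_width: 0.0392
finger_force: 35.9
```

Emit:
servo_tool:
  motion:
    - [-3.6,0.31,0,0]
    - [-3.6,0.31,0,0]
    - [-3.6,0.31,0,0]
    - [-3.6,0.31,0,0]
    - [-3.6,0.31,0,0]

```text
time_s: 4.98
position: [0.4281, 0.1381, 0.18]
eef_rot: [[0.084, 0.996, 0.003], [0.996, -0.084, 0.0], [0.001, 0.003, -1.0]]
force: [0.5, -0.7, 0.3]
grip_width: 0.0396
finger_force: 35.9
```

Emit:
servo_tool:
  motion:
    - [-3.6,0.31,0,0]
    - [-3.6,0.31,0,0]
    - [-3.6,0.31,0,0]
    - [-3.6,0.31,0,0]
    - [-3.6,0.31,0,0]

```text
time_s: 5.4
position: [0.4284, -0.043, 0.18]
eef_rot: [[0.084, 0.996, 0.003], [0.996, -0.084, -0.001], [-0.001, 0.003, -1.0]]
force: [-0.8, -0.1, -0.2]
grip_width: 0.04
finger_force: 35.9
```

Emit:
servo_tool:
  motion:
    - [-3.6,0.31,0,0]
    - [-3.6,0.31,0,0]
    - [-2.6,0.22,0,-0.03]
    - [-1.2,0.1,0,-0.035]
    - [0,0,0,0]

```text
time_s: 5.82
position: [0.4295, -0.1548, 0.1799]
eef_rot: [[0.023, 1.0, 0.003], [1.0, -0.023, -0.003], [-0.003, 0.003, -1.0]]
force: [1.2, -0.2, -0.9]
grip_width: 0.0394
finger_force: 35.8
```

Emit:
servo_tool:
  motion:
    - [0,0,0,0]
    - [0,0,0,0]
    - [0,0,0,0]

```text
time_s: 6.07
position: [0.4285, -0.1506, 0.1787]
eef_rot: [[0.018, 1.0, 0.0], [1.0, -0.018, 0.0], [0.0, 0.0, -1.0]]
force: [-0.7, 0.3, -0.5]
grip_width: 0.0395
finger_force: 35.9
```

Emit:
servo_tool:
  motion:
    - [0,2.5,1,0]
    - [0,3,2,0]
    - [0,2.5,2.5,0]
    - [0,1.4,2.5,0]
    - [0,0,2,0]

```text
time_s: 6.48
position: [0.5259, -0.1523, 0.0771]
eef_rot: [[0.016, 1.0, 0.003], [1.0, -0.016, -0.001], [-0.001, 0.003, -1.0]]
force: [0.2, 0.3, -0.5]
grip_width: 0.0395
finger_force: 35.8
```

Emit:
servo_tool:
  motion:
    - [0,0,1.0,0]
    - [0,0,1.0,0]
    - [0,0,0,0]
    - [0,0,0,0]
    - [0,0,0,0]

```text
time_s: 6.9
position: [0.5231, -0.1535, 0.0595]
eef_rot: [[0.019, 1.0, 0.002], [1.0, -0.019, -0.001], [-0.001, 0.002, -1.0]]
force: [0.3, -0.4, -1.2]
grip_width: 0.0395
finger_force: 35.8
```

Emit:
servo_tool:
  motion:
    - [0.25,0,0.3,0]
    - [0,0,0.3,0]
    - [0,0,0.15,0]
    - [0,0,0,0]
    - [0,0,0,0]

```text
time_s: 7.32
position: [0.5225, -0.1508, 0.0508]
eef_rot: [[0.019, 1.0, -0.0], [1.0, -0.019, -0.0], [-0.0, -0.0, -1.0]]
force: [0.2, 0.6, -1.1]
grip_width: 0.0391
finger_force: 35.8
```

```bash
cat >> h.py <<'E'
def crop(n,name,r0,r1,c0,c1,k):
    f,P,c=cap(n); save(name,cv2.resize(f[r0:r1,c0:c1],None,fx=k,fy=k,interpolation=cv2.INTER_CUBIC)); return f,P
def lump(P,x,y,lo,r=.045,hi=.13):
    m=(abs(P[...,0]-x)<r)&(abs(P[...,1]-y)<r)&(P[...,2]>lo)&(P[...,2]<hi); p=P[m]
    if len(p)<5: return None
    t=p[p[:,2]>np.percentile(p[:,2],95)-.006]
    return "mid",((p.min(0)+p.max(0))/2).round(4),"ext",(p.max(0)-p.min(0)).round(3),"top",t.mean(0).round(4),len(p)
E
python3 - <<'E'
from h import *
s=sense(); print(s["position"],s["force"])
crop("side","side1",230,390,200,360,3.7)
E
```

```text
[ 0.52252132 -0.15084781  0.05082946] [ 0.16771527  0.55131679 -1.05193275]
```

View pics/side1.png

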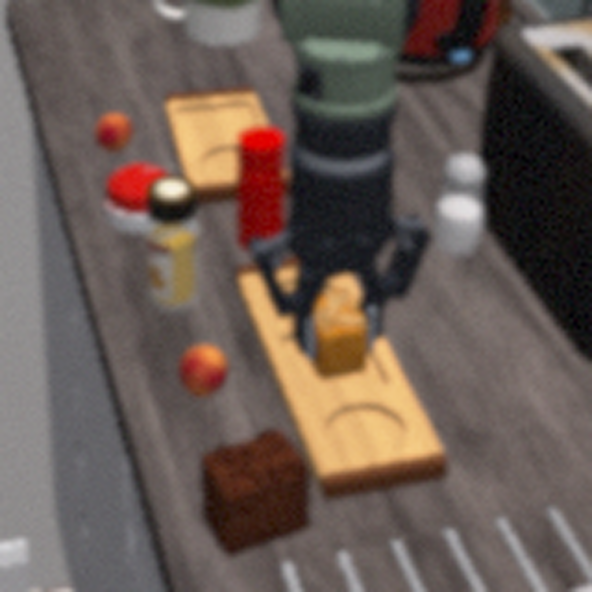

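The picture shows the small slice in the long tray's middle well at (338,335), clear of the timer, the jars and the plum. I'll release it, back out, and go to the jar.

Emit:
servo_tool:
  motion:
    - [0,0,0.05,0]
    - [0,0,0,0]
    - [0,0,0,0]
    - [0,0,0,0]
  fingers: 0.64

```text
time_s: 7.7
position: [0.5227, -0.1509, 0.0504]
eef_rot: [[0.019, 1.0, 0.0], [1.0, -0.019, -0.0], [-0.0, 0.0, -1.0]]
force: [-0.1, -0.0, 0.6]
grip_width: 0.0549
finger_force: 0.0
```

Emit:
servo_tool:
  motion:
    - [0,0,-1,0]
    - [0,0,-3,0]
    - [0,0,-3.5,0]
    - [0,-2.5,-3,0]
    - [1,-3.5,-1,0]

```text
time_s: 8.12
position: [0.4673, -0.1425, 0.1705]
eef_rot: [[0.019, 1.0, 0.01], [1.0, -0.019, -0.005], [-0.005, 0.01, -1.0]]
force: [1.2, -0.6, 1.6]
grip_width: 0.0546
finger_force: 0.0
```

Emit:
servo_tool:
  motion:
    - [4,-2.5,0,0]
    - [4,-1,0,0]
    - [3.5,0,0,0]
    - [0.5,0,0,0]
    - [0,0,0,0]

```text
time_s: 8.53
position: [0.4328, -0.0221, 0.1662]
eef_rot: [[0.015, 1.0, 0.001], [1.0, -0.015, -0.0], [-0.0, 0.001, -1.0]]
force: [1.0, -0.7, 0.6]
grip_width: 0.0547
finger_force: 0.0
```

Emit:
servo_tool:
  motion:
    - [0,0,0,0]
    - [0,0,0,0]
    - [0,0,0,0]

```text
time_s: 8.78
position: [0.4333, -0.0249, 0.1654]
eef_rot: [[0.021, 1.0, 0.0], [1.0, -0.021, -0.0], [-0.0, 0.0, -1.0]]
force: [-0.6, -0.1, -0.6]
grip_width: 0.0545
finger_force: 0.0
```

Run:
```python
from h import *
f,P,c=cap("side"); print(lump(P,.5225,-.146,.03)); print(lump(P,.426,-.021,.08,.03,.115))
print(sense()["position"])
f,P,c=cap("top"); print(lump(P,.5225,-.146,.03,hi=.08))
```

```text
('mid', array([ 0.5226, -0.1441,  0.0449]), 'ext', array([0.041, 0.054, 0.03 ]), 'top', array([ 0.5229, -0.1445,  0.0556]), 284)
('mid', array([ 0.4256, -0.0226,  0.0951]), 'ext', array([0.039, 0.043, 0.03 ]), 'top', array([ 0.4255, -0.0237,  0.1064]), 178)
[ 0.43322558 -0.02485203  0.16527158]
('mid', array([ 0.521 , -0.158 ,  0.0495]), 'ext', array([0.038, 0.021, 0.03 ]), 'top', array([ 0.5223, -0.1573,  0.0586]), 84)
```

Emit:
servo_tool:
  motion:
    - [0.24,-0.75,0,0]
    - [0,0,2.5,0]
    - [0,0,3,0]
    - [0,0,2,0]
    - [0,0,1,0]

```text
time_s: 9.3
position: [0.4232, -0.0211, 0.078]
eef_rot: [[0.02, 1.0, -0.004], [1.0, -0.02, 0.001], [0.001, -0.004, -1.0]]
force: [-1.1, 0.3, -0.8]
grip_width: 0.0545
finger_force: 0.0
```

Emit:
servo_tool:
  motion:
    - [0,0,0,0]
    - [0,0,0,0]
    - [0,0,0,0]
    - [0,0,0,0]

```text
time_s: 9.63
position: [0.4262, -0.0215, 0.0812]
eef_rot: [[0.019, 1.0, 0.002], [1.0, -0.019, -0.0], [-0.0, 0.002, -1.0]]
force: [0.2, 0.8, -0.4]
grip_width: 0.0547
finger_force: 0.0
```

Emit:
servo_tool:
  motion:
    - [0,0,0,0]
    - [0,0,0,0]
    - [0,0,0,0]
    - [0,0,0,0]
    - [0,0,0,0]
  fingers: 0.2

```text
time_s: 10.05
position: [0.4261, -0.0214, 0.0812]
eef_rot: [[0.019, 1.0, 0.002], [1.0, -0.019, -0.001], [-0.001, 0.002, -1.0]]
force: [-1.8, -0.2, 6.1]
grip_width: 0.0401
finger_force: 29.6
```

Emit:
servo_tool:
  motion:
    - [0,0,-1,0]
    - [0,0,-2,0]
    - [0,0,-1.5,0]
    - [-1,2,0,0]
    - [-1,2.5,0,0]

```text
time_s: 10.47
position: [0.4695, -0.0418, 0.1264]
eef_rot: [[0.018, 1.0, 0.0], [1.0, -0.018, -0.0], [-0.0, 0.0, -1.0]]
force: [0.4, 0.2, -0.9]
grip_width: 0.0403
finger_force: 30.7
```

Emit:
servo_tool:
  motion:
    - [-1,2.5,0,0]
    - [-1,2,0,0]
    - [-0.3,0.9,0,0]
    - [0,0,0,0]
    - [0,0,0,0]

```text
time_s: 10.88
position: [0.5226, -0.0657, 0.1248]
eef_rot: [[0.019, 1.0, -0.002], [1.0, -0.019, 0.001], [0.001, -0.002, -1.0]]
force: [-0.7, -0.5, -1.5]
grip_width: 0.0402
finger_force: 30.7
```

Emit:
servo_tool:
  motion:
    - [0,0,1,0]
    - [0,0,1,0]
    - [0,0,0.4,0]
    - [0,0,0,0]
    - [0,0,0,0]

```text
time_s: 11.3
position: [0.5227, -0.0657, 0.1007]
eef_rot: [[0.019, 1.0, -0.002], [1.0, -0.019, 0.0], [0.0, -0.002, -1.0]]
force: [-0.9, -0.0, -0.9]
grip_width: 0.0402
finger_force: 30.7
```

Emit:
servo_tool:
  motion:
    - [0,0.12,0.4,0]
    - [0,0,0.4,0]
    - [0,0,0.3,0]
    - [0,0,0,0]
    - [0,0,0,0]

```text
time_s: 11.72
position: [0.5246, -0.0661, 0.0901]
eef_rot: [[0.019, 1.0, -0.0], [1.0, -0.019, 0.0], [0.0, -0.0, -1.0]]
force: [0.1, -0.0, -2.5]
grip_width: 0.0403
finger_force: 30.7
```

Emit:
servo_tool:
  motion:
    - [0,0,0.08,0]
    - [0,0,0,0]
    - [0,0,0,0]

```text
time_s: 11.97
position: [0.5249, -0.0661, 0.0896]
eef_rot: [[0.019, 1.0, 0.0], [1.0, -0.019, -0.0], [-0.0, 0.0, -1.0]]
force: [-0.4, -0.2, -1.8]
grip_width: 0.0401
finger_force: 30.7
```

Emit:
servo_tool:
  motion:
    - [0,0,0.12,0]
    - [0,0,0,0]
    - [0,0,0,0]

```text
time_s: 12.22
position: [0.5248, -0.0661, 0.0883]
eef_rot: [[0.019, 1.0, 0.0], [1.0, -0.019, -0.0], [-0.0, 0.0, -1.0]]
force: [-0.0, 0.0, -1.0]
grip_width: 0.0402
finger_force: 30.7
```

Emit:
servo_tool:
  motion:
    - [0,0,0,0]
    - [0,0,0,0]
    - [0,0,0,0]
    - [0,0,0,0]
  fingers: 0.64

```text
time_s: 12.55
position: [0.5249, -0.0661, 0.0884]
eef_rot: [[0.019, 1.0, 0.0], [1.0, -0.019, -0.0], [-0.0, 0.0, -1.0]]
force: [-1.1, 0.1, 0.2]
grip_width: 0.0547
finger_force: 0.0
```

Emit:
servo_tool:
  motion:
    - [0,0,-1,0]
    - [0,0,-3,0]
    - [0,0,-3.3,0]
    - [-0.5,-1.5,0,0]
    - [-1.6,-2.5,0,0]

```text
time_s: 12.97
position: [0.4879, -0.0863, 0.1645]
eef_rot: [[0.016, 1.0, 0.007], [1.0, -0.016, -0.002], [-0.002, 0.008, -1.0]]
force: [-0.2, -0.8, 0.1]
grip_width: 0.0546
finger_force: 0.0
```

Emit:
servo_tool:
  motion:
    - [-2.5,-3,0,0]
    - [-1.8,-2.4,0,0]
    - [-0.6,-0.9,0,0]
    - [0,0,0,0]
    - [0,0,0,0]

```text
time_s: 13.38
position: [0.4211, -0.1345, 0.1621]
eef_rot: [[0.02, 1.0, 0.002], [1.0, -0.02, -0.0], [-0.0, 0.002, -1.0]]
force: [0.5, -1.0, -0.1]
grip_width: 0.0543
finger_force: 0.0
```

Emit:
servo_tool:
  motion:
    - [0,0,0,0]
    - [0,0,0,0]

```text
time_s: 13.55
position: [0.4217, -0.1338, 0.1615]
eef_rot: [[0.018, 1.0, 0.001], [1.0, -0.018, -0.0], [-0.0, 0.001, -1.0]]
force: [-0.4, 0.0, -0.6]
grip_width: 0.0549
finger_force: 0.0
```

Run:
```python
from h import *
f,P,c=cap("side"); print("jar",lump(P,.5242,-.066,.09,.035)); print("plum",lump(P,.4225,-.1345,.008,.03,.05)); print("slice",lump(P,.5225,-.146,.03,hi=.07))
print(sense()["position"])
save("side2",cv2.resize(f[230:390,200:360],None,fx=3.7,fy=3.7,interpolation=cv2.INTER_CUBIC))
```

```text
jar ('mid', array([ 0.5243, -0.0672,  0.1039]), 'ext', array([0.04 , 0.042, 0.028]), 'top', array([ 0.5241, -0.0689,  0.1135]), 168)
plum ('mid', array([ 0.4232, -0.1385,  0.0227]), 'ext', array([0.034, 0.03 , 0.028]), 'top', array([ 0.4235, -0.1372,  0.0321]), 142)
slice ('mid', array([ 0.522 , -0.1437,  0.0452]), 'ext', array([0.04 , 0.056, 0.03 ]), 'top', array([ 0.5224, -0.1441,  0.0556]), 284)
[ 0.42154824 -0.13371742  0.16138581]
```

View pics/side2.png

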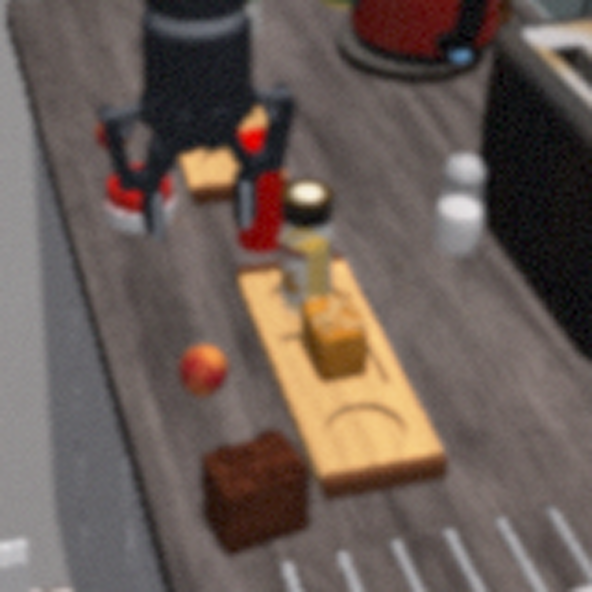

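The jar stands in the round well at (308,235), the small slice at (333,335), and the plum at (204,369) is still in place. Now the plum.

Emit:
servo_tool:
  motion:
    - [-0.07,0.12,2,0]
    - [0,0,3.5,0]
    - [0,0,3.5,0]
    - [0,0,1.5,0]
    - [0,0,0,0]

```text
time_s: 14.02
position: [0.4196, -0.1331, 0.0531]
eef_rot: [[0.018, 1.0, -0.006], [1.0, -0.018, 0.003], [0.003, -0.006, -1.0]]
force: [0.3, 0.2, -0.1]
grip_width: 0.0546
finger_force: 0.0
```

Emit:
servo_tool:
  motion:
    - [0,0,1,0]
    - [0,0,0.9,0]
    - [0,0,0,0]
    - [0,0,0,0]
    - [0,0,0,0]

```text
time_s: 14.43
position: [0.4223, -0.135, 0.038]
eef_rot: [[0.019, 1.0, 0.001], [1.0, -0.019, -0.0], [-0.0, 0.001, -1.0]]
force: [-0.0, -0.3, 0.1]
grip_width: 0.0546
finger_force: 0.0
```

Emit:
servo_tool:
  motion:
    - [0.05,0.05,0.4,0]
    - [0,0,0,0]
    - [0,0,0,0]

```text
time_s: 14.68
position: [0.4223, -0.1344, 0.0335]
eef_rot: [[0.019, 1.0, 0.0], [1.0, -0.019, -0.0], [-0.0, 0.0, -1.0]]
force: [0.5, 0.4, -0.0]
grip_width: 0.0547
finger_force: 0.0
```

Emit:
servo_tool:
  motion:
    - [0,0,0,0]
    - [0,0,0,0]
    - [0,0,0,0]
    - [0,0,0,0]
    - [0,0,0,0]
  fingers: 0.2
  newtons: 20

```text
time_s: 15.1
position: [0.4223, -0.1344, 0.0336]
eef_rot: [[0.019, 1.0, 0.0], [1.0, -0.019, -0.0], [-0.0, 0.0, -1.0]]
force: [-0.2, 0.7, 6.7]
grip_width: 0.0348
finger_force: 19.6
```

Emit:
servo_tool:
  motion:
    - [0,0,-0.5,0]
    - [0,0,-1.5,0]
    - [0,0,-1.5,0]
    - [0,0,-0.5,0]
    - [0,0,0,0]

```text
time_s: 15.52
position: [0.4232, -0.1349, 0.0744]
eef_rot: [[0.019, 1.0, 0.002], [1.0, -0.019, -0.001], [-0.001, 0.002, -1.0]]
force: [-0.0, -0.3, -0.2]
grip_width: 0.0349
finger_force: 20.2
```

Emit:
servo_tool:
  motion:
    - [-1,1,0,0]
    - [-2,2,0,0]
    - [-2.5,2.5,0,0]
    - [-2,2.3,0,0]
    - [-1.5,1.8,0,0]

```text
time_s: 15.93
position: [0.518, -0.228, 0.0726]
eef_rot: [[0.02, 1.0, 0.001], [1.0, -0.02, -0.001], [-0.001, 0.001, -1.0]]
force: [0.6, -0.5, -0.7]
grip_width: 0.0346
finger_force: 20.2
```

Emit:
servo_tool:
  motion:
    - [0,0,0,0]
    - [0,0,0,0]
    - [0,0,0,0]
    - [0,0,0,0]

```text
time_s: 16.27
position: [0.515, -0.2249, 0.0725]
eef_rot: [[0.019, 1.0, -0.002], [1.0, -0.019, 0.001], [0.001, -0.002, -1.0]]
force: [-0.0, 0.5, -1.0]
grip_width: 0.0343
finger_force: 20.2
```

Emit:
servo_tool:
  motion:
    - [-0.1,0.55,0.5,0]
    - [0,0,1,0]
    - [0,0,0.8,0]
    - [0,0,0,0]
    - [0,0,0,0]

```text
time_s: 16.68
position: [0.521, -0.2266, 0.0492]
eef_rot: [[0.019, 1.0, -0.002], [1.0, -0.019, 0.001], [0.001, -0.002, -1.0]]
force: [0.3, 0.6, -0.5]
grip_width: 0.0341
finger_force: 20.2
```

Emit:
servo_tool:
  motion:
    - [0,0,0.4,0]
    - [0,0,0.3,0]
    - [0,0,0,0]
    - [0,0,0,0]
    - [0,0,0,0]

```text
time_s: 17.1
position: [0.522, -0.2273, 0.0434]
eef_rot: [[0.019, 1.0, 0.0], [1.0, -0.019, -0.0], [-0.0, 0.0, -1.0]]
force: [0.9, -0.4, -1.1]
grip_width: 0.0346
finger_force: 20.2
```

Emit:
servo_tool:
  motion:
    - [0.1,-0.1,0.22,0]
    - [0,0,0,0]
    - [0,0,0,0]

```text
time_s: 17.35
position: [0.5208, -0.2261, 0.041]
eef_rot: [[0.019, 1.0, -0.0], [1.0, -0.019, 0.0], [0.0, -0.0, -1.0]]
force: [-0.4, 0.0, -0.7]
grip_width: 0.0352
finger_force: 20.2
```

Emit:
servo_tool:
  motion:
    - [0,0,0,0]
    - [0,0,0,0]
    - [0,0,0,0]
    - [0,0,0,0]
  fingers: 0.56

```text
time_s: 17.68
position: [0.5211, -0.2263, 0.0412]
eef_rot: [[0.019, 1.0, 0.0], [1.0, -0.019, -0.0], [-0.0, 0.0, -1.0]]
force: [1.1, -0.4, 0.4]
grip_width: 0.0476
finger_force: 0.0
```

Emit:
servo_tool:
  motion:
    - [0,0,-0.5,0]
    - [0,0,-1.5,0]
    - [0,0,-2.5,0]
    - [0,0,-3,0]
    - [-1,-2.5,-2.5,0]

```text
time_s: 18.1
position: [0.4992, -0.2356, 0.1434]
eef_rot: [[0.015, 1.0, 0.004], [1.0, -0.015, -0.001], [-0.001, 0.004, -1.0]]
force: [0.1, -2.0, 1.2]
grip_width: 0.0476
finger_force: 0.0
```

Emit:
servo_tool:
  motion:
    - [-2,-3.3,-1,0]
    - [-2,-3,-0.5,0]
    - [-0.7,-1.3,0,0]
    - [0,0,0,-0.115]
    - [0,0,0,-0.115]
  fingers: 0.8

```text
time_s: 18.52
position: [0.418, -0.2821, 0.1569]
eef_rot: [[-0.212, 0.977, 0.001], [0.977, 0.212, -0.001], [-0.001, 0.001, -1.0]]
force: [1.0, 0.6, -0.1]
grip_width: 0.0682
finger_force: 0.0
```

Emit:
servo_tool:
  motion:
    - [0,0,0,-0.12]
    - [0,0,0,-0.12]
    - [0,0,0,-0.12]
    - [0,0,0,-0.12]
    - [0,0,0,-0.12]

```text
time_s: 18.93
position: [0.4189, -0.2814, 0.1566]
eef_rot: [[-0.729, 0.685, 0.0], [0.685, 0.729, -0.0], [-0.0, 0.0, -1.0]]
force: [1.0, 0.1, -0.1]
grip_width: 0.0682
finger_force: 0.0
```

Emit:
servo_tool:
  motion:
    - [0,0,0,-0.12]
    - [0,0,0,-0.12]
    - [0,0,0,-0.12]
    - [0,0,0,-0.12]
    - [0,0,0,-0.12]

```text
time_s: 19.35
position: [0.4189, -0.2814, 0.1565]
eef_rot: [[-0.988, 0.153, 0.0], [0.153, 0.988, -0.0], [-0.0, -0.0, -1.0]]
force: [0.8, 0.6, -0.3]
grip_width: 0.068
finger_force: 0.0
```

Emit:
servo_tool:
  motion:
    - [0,0,0,-0.12]
    - [0,0,0,-0.12]
    - [0,0,0,-0.1]
    - [0,0,0,0]
    - [0,0,0,0]

```text
time_s: 19.77
position: [0.4189, -0.2814, 0.1564]
eef_rot: [[-0.984, -0.177, 0.0], [-0.177, 0.984, -0.0], [-0.0, -0.0, -1.0]]
force: [0.2, 0.3, 0.9]
grip_width: 0.068
finger_force: 0.0
```

Run:
```python
from h import *
f,P,c=cap("side"); print("plum",lump(P,.521,-.226,.017,.03,.05));print("big",lump(P,.4235,-.281,.01,.05,.07))
p,R=sense()["position"],sense()["eef_rot"]; print(p,R.round(3).tolist())
save("side3",cv2.resize(f[230:390,200:360],None,fx=3.7,fy=3.7,interpolation=cv2.INTER_CUBIC))
```

```text
plum ('mid', array([ 0.5237, -0.2261,  0.0307]), 'ext', array([0.054, 0.06 , 0.027]), 'top', array([ 0.5198, -0.2282,  0.0392]), 165)
big ('mid', array([ 0.4236, -0.2817,  0.0364]), 'ext', array([0.066, 0.055, 0.053]), 'top', array([ 0.4231, -0.2827,  0.058 ]), 764)
[ 0.41893097 -0.28134852  0.15631479] [[-0.984, -0.177, 0.0], [-0.177, 0.984, -0.0], [-0.0, -0.0, -1.0]]
```

View pics/side3.png

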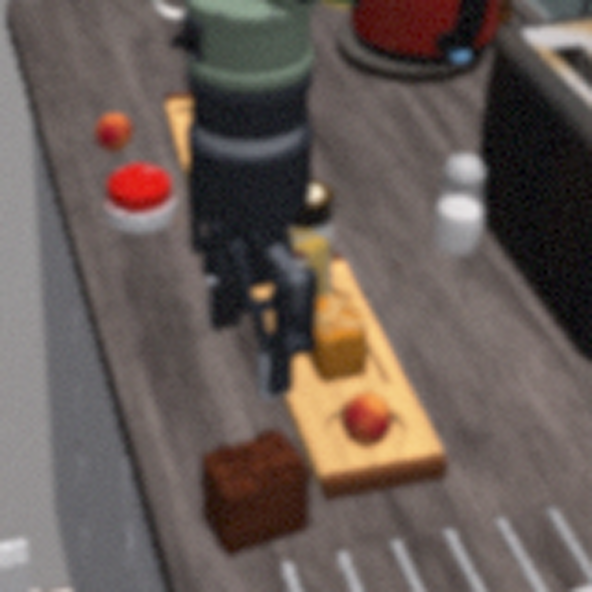

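The plum sits in the round well at (367,418), and the big slice at (255,492) is untouched. I'll grip the slice now.

Emit:
servo_tool:
  motion:
    - [-0.45,-0.05,1.5,0]
    - [0,0,3,0]
    - [0,0,3,0]
    - [0,0,2,0]
    - [0,0,1.4,0]

```text
time_s: 20.23
position: [0.4224, -0.2802, 0.0451]
eef_rot: [[-0.984, -0.177, -0.002], [-0.177, 0.984, 0.002], [0.002, 0.002, -1.0]]
force: [0.5, 0.2, -0.1]
grip_width: 0.0682
finger_force: 0.0
```

Emit:
servo_tool:
  motion:
    - [0,0,0,0]
    - [0,0,0,0]
    - [0,0,0,0]
    - [0,0,0,0]

```text
time_s: 20.57
position: [0.4243, -0.2818, 0.0484]
eef_rot: [[-0.984, -0.179, 0.002], [-0.179, 0.984, -0.002], [-0.001, -0.002, -1.0]]
force: [-0.2, -0.2, 0.9]
grip_width: 0.0681
finger_force: 0.0
```

Emit:
servo_tool:
  motion:
    - [0,0,0,0]
    - [0,0,0,0]
    - [0,0,0,0]
    - [0,0,0,0]
    - [0,0,0,0]
  fingers: 0.25
  newtons: 30

```text
time_s: 20.98
position: [0.424, -0.2814, 0.0482]
eef_rot: [[-0.984, -0.179, 0.001], [-0.179, 0.984, -0.001], [-0.001, -0.001, -1.0]]
force: [-0.9, 1.4, 5.3]
grip_width: 0.0459
finger_force: 30.8
```

Emit:
servo_tool:
  motion:
    - [0,0,-1.5,0]
    - [0,0,-3.5,0.06]
    - [0,0,-4,0.1]
    - [0,0,-3.5,0.093]
    - [0,0,-1.3,0]

```text
time_s: 21.4
position: [0.4252, -0.2826, 0.1903]
eef_rot: [[-0.997, 0.076, 0.005], [0.076, 0.997, -0.005], [-0.006, -0.004, -1.0]]
force: [1.4, -0.9, -1.7]
grip_width: 0.0461
finger_force: 31.9
```

Emit:
servo_tool:
  motion:
    - [0.1,1.5,0,0]
    - [0.2,3,0,0]
    - [0.27,3.65,0,0]
    - [0.27,3.65,0,0]
    - [0.27,3.65,0,0]

```text
time_s: 21.82
position: [0.422, -0.1236, 0.1839]
eef_rot: [[-0.997, 0.073, -0.002], [0.073, 0.997, 0.001], [0.002, 0.001, -1.0]]
force: [1.5, -0.5, -0.3]
grip_width: 0.0455
finger_force: 31.8
```

Emit:
servo_tool:
  motion:
    - [0.27,3.65,0,0]
    - [0.27,3.65,0,0]
    - [0.27,3.65,0,0]
    - [0.27,3.65,0,0]
    - [0.27,3.65,0,0]

```text
time_s: 22.23
position: [0.4215, 0.0592, 0.1841]
eef_rot: [[-0.997, 0.072, -0.002], [0.072, 0.997, 0.0], [0.002, 0.0, -1.0]]
force: [0.1, 0.2, -1.5]
grip_width: 0.046
finger_force: 31.8
```

Emit:
servo_tool:
  motion:
    - [0.27,3.65,0,0]
    - [0.27,3.65,0,0]
    - [0.27,3.65,0,0]
    - [0.2,3,0,0]
    - [0.15,2,0,0]

```text
time_s: 22.65
position: [0.4214, 0.2197, 0.184]
eef_rot: [[-0.998, 0.07, -0.002], [0.07, 0.998, 0.0], [0.002, 0.0, -1.0]]
force: [0.1, -0.5, -0.5]
grip_width: 0.0456
finger_force: 31.8
```

Emit:
servo_tool:
  motion:
    - [0.1,1.4,0,0]
    - [0,0,0,0]
    - [0,0,0,0]
    - [0,0,0,0]
    - [0,0,0,0]

```text
time_s: 23.07
position: [0.4228, 0.2299, 0.1846]
eef_rot: [[-0.997, 0.074, -0.001], [0.074, 0.997, -0.001], [0.001, -0.001, -1.0]]
force: [0.5, 0.3, -1.5]
grip_width: 0.0453
finger_force: 31.8
```

Emit:
servo_tool:
  motion:
    - [-2.5,0.2,1,0]
    - [-3,0.25,2,0]
    - [-3,0.22,2.5,0]
    - [-1.75,0.13,2.5,0]
    - [0,0,2,0]

```text
time_s: 23.48
position: [0.5306, 0.23, 0.0837]
eef_rot: [[-0.997, 0.076, 0.004], [0.076, 0.997, 0.0], [-0.004, 0.001, -1.0]]
force: [0.6, 0.3, -0.5]
grip_width: 0.046
finger_force: 31.8
```

Emit:
servo_tool:
  motion:
    - [0,0,0.8,0]
    - [0,0,0,0]
    - [0,0,0,0]
    - [0,0,0,0]
    - [0,0,0,0]

```text
time_s: 23.9
position: [0.5269, 0.2316, 0.0788]
eef_rot: [[-0.997, 0.073, 0.003], [0.073, 0.997, 0.001], [-0.002, 0.001, -1.0]]
force: [0.4, -0.4, -0.6]
grip_width: 0.0455
finger_force: 31.8
```

Emit:
servo_tool:
  motion:
    - [0.1,-0.1,0.5,0]
    - [0,0,0.7,0]
    - [0,0,0.5,0]
    - [0,0,0.2,0]
    - [0,0,0,0]

```text
time_s: 24.32
position: [0.5244, 0.2303, 0.0572]
eef_rot: [[-0.997, 0.073, -0.002], [0.073, 0.997, -0.001], [0.002, -0.001, -1.0]]
force: [-0.2, 0.1, -1.3]
grip_width: 0.0457
finger_force: 31.8
```

Emit:
servo_tool:
  motion:
    - [0,0,0,0]
    - [0,0,0,0]
    - [0,0,0,0]

```text
time_s: 24.57
position: [0.5254, 0.2305, 0.0582]
eef_rot: [[-0.997, 0.073, 0.0], [0.073, 0.997, 0.0], [-0.0, 0.0, -1.0]]
force: [-0.5, -0.0, -1.0]
grip_width: 0.0455
finger_force: 31.8
```

Emit:
servo_tool:
  motion:
    - [0,0,0.25,0]
    - [0,0,0,0]
    - [0,0,0,0]

```text
time_s: 24.82
position: [0.5251, 0.2304, 0.0555]
eef_rot: [[-0.997, 0.073, -0.0], [0.073, 0.997, -0.0], [0.0, -0.0, -1.0]]
force: [-1.1, 0.3, -0.4]
grip_width: 0.046
finger_force: 31.8
```

Emit:
servo_tool:
  motion:
    - [0,0,0,0]
    - [0,0,0,0]
    - [0,0,0,0]
    - [0,0,0,0]
  fingers: 0.7

```text
time_s: 25.15
position: [0.5254, 0.2305, 0.0558]
eef_rot: [[-0.997, 0.073, 0.0], [0.073, 0.997, 0.0], [-0.0, 0.0, -1.0]]
force: [-0.1, -0.1, 1.0]
grip_width: 0.0599
finger_force: 0.0
```

Emit:
servo_tool:
  motion:
    - [0,0,-1,0]
    - [0,0,-2.5,0]
    - [0,0,-3.5,0]
    - [0.5,0,-2.5,0]
    - [2,-0.1,0,0]

```text
time_s: 25.57
position: [0.5062, 0.2325, 0.1572]
eef_rot: [[-0.997, 0.074, 0.013], [0.074, 0.997, 0.003], [-0.012, 0.004, -1.0]]
force: [1.4, 1.3, 0.2]
grip_width: 0.0599
finger_force: 0.0
```

Emit:
servo_tool:
  motion:
    - [3,-0.2,0,0]
    - [3,-0.2,0,0]
    - [1.7,-0.1,0,0]
    - [0,0,0,0.1]
    - [0,0,0,0.12]

```text
time_s: 25.98
position: [0.4218, 0.232, 0.1516]
eef_rot: [[-0.956, 0.292, 0.0], [0.292, 0.956, 0.0], [-0.0, 0.0, -1.0]]
force: [1.5, -0.7, 1.3]
grip_width: 0.0599
finger_force: 0.0
```

Emit:
servo_tool:
  motion:
    - [0,0,0,0.12]
    - [0,0,0,0.12]
    - [0,0,0,0.12]
    - [0,0,0,0.12]
    - [0,0,0,0.12]
  fingers: 0.64

```text
time_s: 26.4
position: [0.4232, 0.2319, 0.1514]
eef_rot: [[-0.623, 0.783, 0.001], [0.783, 0.623, 0.0], [-0.0, 0.001, -1.0]]
force: [0.1, 0.1, 0.2]
grip_width: 0.0544
finger_force: 0.0
```

Emit:
servo_tool:
  motion:
    - [0,0,0,0.12]
    - [0,0,0,0.12]
    - [0,0,0,0.12]
    - [0,0,0,0.12]
    - [0,0,0,0.12]

```text
time_s: 26.82
position: [0.4232, 0.2319, 0.1514]
eef_rot: [[-0.072, 0.997, 0.001], [0.997, 0.072, 0.0], [0.0, 0.001, -1.0]]
force: [-0.3, -0.4, 1.1]
grip_width: 0.0548
finger_force: 0.0
```

Emit:
servo_tool:
  motion:
    - [0,0,0,0.12]
    - [0,0,0,0.03]
    - [0,0,0,0]
    - [0,0,0,0]

```text
time_s: 27.15
position: [0.4232, 0.232, 0.1512]
eef_rot: [[0.071, 0.997, 0.001], [0.997, -0.071, 0.0], [0.0, 0.001, -1.0]]
force: [0.3, 0.5, -0.3]
grip_width: 0.0546
finger_force: 0.0
```

Run:
```python
from h import *
f,P,c=cap("side"); print("big",lump(P,.5256,.2304,.03,.05,.09));print("plum",lump(P,.422,.230,.01,.03,.04))
f,P,c=cap("top"); print("big",lump(P,.5256,.2304,.03,.05,.075));print("plum",lump(P,.422,.230,.01,.03,.04))
s=sense();print(s["position"],s["eef_rot"].round(3).tolist())
save("top4",cv2.resize(f[200:310,140:400],None,fx=3,fy=3,interpolation=cv2.INTER_CUBIC))
```

```text
big ('mid', array([0.5245, 0.227 , 0.0505]), 'ext', array([0.062, 0.053, 0.04 ]), 'top', array([0.5248, 0.2263, 0.0662]), 264)
plum ('mid', array([0.4217, 0.2259, 0.0249]), 'ext', array([0.033, 0.031, 0.029]), 'top', array([0.4212, 0.2265, 0.0324]), 77)
big None
plum None
[0.42310711 0.23192543 0.15095874] [[0.071, 0.997, 0.0], [0.997, -0.071, 0.0], [0.0, 0.0, -1.0]]
```

View pics/top4.png

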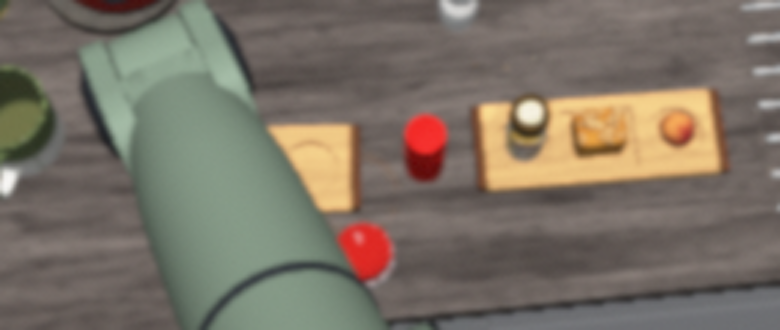

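The top view shows the long tray done, with the jar at (528,120), the slice at (600,130) and the plum at (677,127). The short tray's round well at (315,165) is still free. Now the last plum.

Emit:
servo_tool:
  motion:
    - [-0.22,-0.13,2,0]
    - [0,0,3,0]
    - [0,0,3,0]
    - [0,0,1.5,0]
    - [0,0,0.5,0]

```text
time_s: 27.67
position: [0.4196, 0.229, 0.0483]
eef_rot: [[0.071, 0.997, -0.004], [0.997, -0.071, -0.002], [-0.002, -0.004, -1.0]]
force: [-0.1, -0.7, -0.2]
grip_width: 0.0545
finger_force: 0.0
```

Emit:
servo_tool:
  motion:
    - [0,0,0.8,0]
    - [0,0,0.5,0]
    - [0,0,0,0]
    - [0,0,0,0]
    - [0,0,0,0]

```text
time_s: 28.08
position: [0.4223, 0.23, 0.0384]
eef_rot: [[0.072, 0.997, 0.001], [0.997, -0.072, 0.001], [0.001, 0.001, -1.0]]
force: [-0.5, -0.2, 0.2]
grip_width: 0.0547
finger_force: 0.0
```

Emit:
servo_tool:
  motion:
    - [0,0,0.42,0]
    - [0,0,0,0]
    - [0,0,0,0]

```text
time_s: 28.33
position: [0.4216, 0.2298, 0.0335]
eef_rot: [[0.072, 0.997, 0.0], [0.997, -0.072, 0.0], [0.0, 0.0, -1.0]]
force: [-0.2, -0.8, 0.6]
grip_width: 0.0548
finger_force: 0.0
```

Emit:
servo_tool:
  motion:
    - [0,0,0,0]
    - [0,0,0,0]
    - [0,0,0,0]
    - [0,0,0,0]
    - [0,0,0,0]
  fingers: 0.2
  newtons: 20

```text
time_s: 28.75
position: [0.4216, 0.2298, 0.0337]
eef_rot: [[0.072, 0.997, 0.0], [0.997, -0.072, 0.0], [0.0, 0.0, -1.0]]
force: [-0.8, -0.3, 5.0]
grip_width: 0.0349
finger_force: 19.7
```

Emit:
servo_tool:
  motion:
    - [0,0,-0.5,0]
    - [0,0,-1.5,0]
    - [0,0,-1.5,0]
    - [-0.5,0,-0.5,0]
    - [-2,0,0,0]

```text
time_s: 29.17
position: [0.4217, 0.2065, 0.0749]
eef_rot: [[0.069, 0.998, 0.004], [0.998, -0.069, 0.002], [0.002, 0.004, -1.0]]
force: [0.2, -0.1, -0.5]
grip_width: 0.0343
finger_force: 20.1
```

Emit:
servo_tool:
  motion:
    - [-2,1.5,0,0]
    - [-1.5,2.5,0,0]
    - [-0.8,2.8,0,0]
    - [0,2.3,0,0]
    - [0,1.2,0,0]

```text
time_s: 29.58
position: [0.5227, 0.1532, 0.0735]
eef_rot: [[0.074, 0.997, 0.003], [0.997, -0.074, -0.0], [0.0, 0.003, -1.0]]
force: [0.1, 0.0, -0.0]
grip_width: 0.0344
finger_force: 20.2
```

Emit:
servo_tool:
  motion:
    - [0,0,0,0]
    - [0,0,0,0]
    - [0,0,0,0]
    - [0,0,0,0]

```text
time_s: 29.92
position: [0.5176, 0.1546, 0.073]
eef_rot: [[0.071, 0.997, -0.002], [0.997, -0.071, -0.0], [-0.0, -0.002, -1.0]]
force: [-0.2, 0.6, -0.4]
grip_width: 0.0349
finger_force: 20.2
```

Emit:
servo_tool:
  motion:
    - [0,0.22,0.6,0]
    - [0,0,1,0]
    - [0,0,0.8,0]
    - [0,0,0,0]
    - [0,0,0,0]

```text
time_s: 30.33
position: [0.5205, 0.1543, 0.0483]
eef_rot: [[0.072, 0.997, -0.002], [0.997, -0.072, -0.0], [-0.001, -0.002, -1.0]]
force: [-1.2, -0.3, -1.6]
grip_width: 0.0348
finger_force: 20.2
```

Emit:
servo_tool:
  motion:
    - [0,0,0.4,0]
    - [0,0,0.15,0]
    - [0,0,0,0]
    - [0,0,0,0]
    - [0,0,0,0]

```text
time_s: 30.75
position: [0.5218, 0.1544, 0.0441]
eef_rot: [[0.072, 0.997, 0.0], [0.997, -0.072, 0.0], [0.0, 0.0, -1.0]]
force: [0.6, 0.4, -0.7]
grip_width: 0.0346
finger_force: 20.2
```

Lower it, release, back out well clear and take a last look.

Emit:
servo_tool:
  motion:
    - [0,-0.15,0.27,0]
    - [0,0,0,0]
    - [0,0,0,0]

```text
time_s: 31.0
position: [0.5198, 0.1544, 0.0411]
eef_rot: [[0.072, 0.997, -0.0], [0.997, -0.072, -0.0], [-0.0, -0.0, -1.0]]
force: [0.4, 0.6, -0.4]
grip_width: 0.0348
finger_force: 20.2
```

Emit:
servo_tool:
  motion:
    - [0,0,0,0]
    - [0,0,0,0]
    - [0,0,0,0]
    - [0,0,0,0]
  fingers: 0.56

```text
time_s: 31.33
position: [0.5202, 0.1545, 0.0413]
eef_rot: [[0.072, 0.997, 0.0], [0.997, -0.072, 0.0], [0.0, 0.0, -1.0]]
force: [0.4, -0.4, -0.1]
grip_width: 0.0481
finger_force: 0.0
```

Emit:
servo_tool:
  motion:
    - [0,0,-0.5,0]
    - [0,0,-1.5,0]
    - [0,0,-2.5,0]
    - [0,0,-3.5,0]
    - [0,-2.5,-3.5,0]

```text
time_s: 31.75
position: [0.4994, 0.156, 0.1569]
eef_rot: [[0.073, 0.997, 0.004], [0.997, -0.073, 0.0], [0.001, 0.004, -1.0]]
force: [0.4, 0.6, 1.0]
grip_width: 0.0479
finger_force: 0.0
```

Emit:
servo_tool:
  motion:
    - [0,-4,-1,0]
    - [0,-4,-2,0]
    - [0,-4,-2,0]
    - [0,-2,-1,0]
    - [0,0,0,0]

```text
time_s: 32.17
position: [0.3583, 0.1661, 0.2144]
eef_rot: [[0.07, 0.998, 0.001], [0.998, -0.07, 0.001], [0.001, 0.001, -1.0]]
force: [-0.2, 0.3, 0.3]
grip_width: 0.0478
finger_force: 0.0
```

Emit:
servo_tool:
  motion:
    - [0,0,0,0]
    - [0,0,0,0]
    - [0,0,0,0]
    - [0,0,0,0]
    - [0,0,0,0]

```text
time_s: 32.58
position: [0.3622, 0.1657, 0.2118]
eef_rot: [[0.073, 0.997, -0.001], [0.997, -0.073, -0.0], [-0.0, -0.001, -1.0]]
force: [-0.6, -0.4, 1.0]
grip_width: 0.0477
finger_force: 0.0
```

Run:
```python
from h import *
for n in("side","top"):
    f,P,c=cap(n)
    for nm,x,y,lo,r,hi in(("small",.5225,-.146,.03,.035,.07),("jar",.5242,-.066,.09,.035,.13),("plum-",.5208,-.226,.022,.025,.05),("big",.5256,.2304,.03,.042,.08),("plum+",.5201,.1546,.022,.025,.05),("timer",.421,.108,.01,.04,.06)): print(n,nm,lump(P,x,y,lo,r,hi))
    if n=="side": save("side5",cv2.resize(f[230:390,200:360],None,fx=3.7,fy=3.7,interpolation=cv2.INTER_CUBIC))
    else: save("top5",cv2.resize(f[190:310,140:400],None,fx=3,fy=3,interpolation=cv2.INTER_CUBIC))
s=sense();print(s["position"],s["force"],np.abs(s["qd"]).max())
```

```text
side small ('mid', array([ 0.5232, -0.144 ,  0.045 ]), 'ext', array([0.042, 0.056, 0.03 ]), 'top', array([ 0.5227, -0.1444,  0.0554]), 284)
side jar ('mid', array([ 0.5249, -0.0653,  0.1034]), 'ext', array([0.04 , 0.043, 0.026]), 'top', array([ 0.5238, -0.0684,  0.1136]), 167)
side plum- ('mid', array([ 0.5214, -0.2292,  0.033 ]), 'ext', array([0.036, 0.029, 0.022]), 'top', array([ 0.5201, -0.2276,  0.0399]), 136)
side big ('mid', array([0.524 , 0.2261, 0.0503]), 'ext', array([0.064, 0.052, 0.04 ]), 'top', array([0.5244, 0.227 , 0.0663]), 268)
side plum+ ('mid', array([0.5145, 0.1503, 0.0344]), 'ext', array([0.023, 0.033, 0.023]), 'top', array([0.5165, 0.1514, 0.0393]), 49)
side timer ('mid', array([0.4241, 0.1016, 0.029 ]), 'ext', array([0.06 , 0.051, 0.037]), 'top', array([0.4231, 0.1048, 0.0433]), 271)
top small ('mid', array([ 0.5215, -0.1414,  0.0476]), 'ext', array([0.042, 0.053, 0.035]), 'top', array([ 0.5221, -0.1419,  0.0578]), 254)
top jar ('mid', array([ 0.524 , -0.0654,  0.1076]), 'ext', array([0.041, 0.039, 0.03 ]), 'top', array([ 0.5233, -0.0655,  0.1145]), 167)
top plum- ('mid', array([ 0.5229, -0.223 ,  0.0353]), 'ext', array([0.043, 0.039, 0.024]), 'top', array([ 0.5196, -0.2247,  0.0403]), 111)
top big None
top plum+ None
top timer None
[0.3619719  0.16573491 0.21185808] [-0.11890338 -0.38193504  0.05284838] 0.3624768487799294
```

View pics/side5.png

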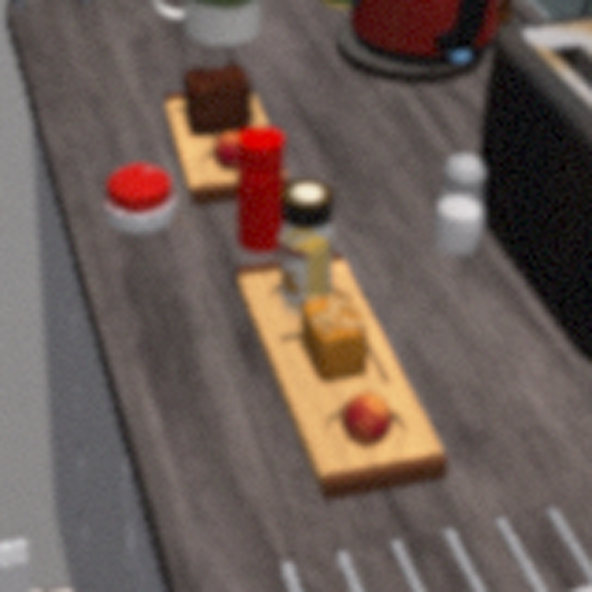

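View pics/top5.png

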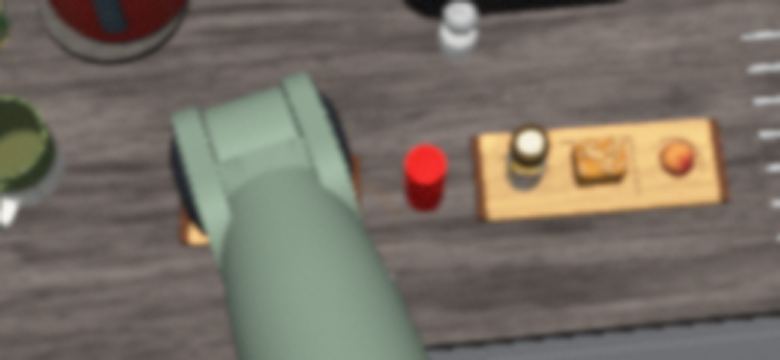

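Both pictures show everything in its well: the big slice at (217,98) and its plum at (232,150) in side5, and the long tray full in both views. The timer, shaker and red jar have not moved, and the arm is clear, so I'm handing in.

```bash
python3 -c "
from h import *
print(ticket.hand_in())"
```

```text
the job is handed in; nothing more can be done
None
```

I filled both trays as asked, left the timer and salt shaker untouched, and handed the job in at about 33 s; the hand-in gave no verdict, and the last plum was partly hidden by the red jar in my final check.

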